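# Turn a pressed lid over in the flip chute

## Robot

A 6-joint arm with a two-finger parallel gripper is mounted at the origin on a cart in front of the work surface, level with it; the furniture and walls round the work are solid. World frame = base frame: x ahead of the robot, y to its left, z up, the work surface at z = 0. Lengths are in m, angles in rad, forces in N, time in s.
With the tool pointing down it reaches from about 0.425 to 0.95 m from the base axis. Payload 3.5 kg.
Tool frame: the origin (TCP) lies on the centre line of the jaws, within the pads' length; the fingertips stand 8 mm ahead of it and the grasp point (between the pads) lies 11 mm behind it; z points along the fingers, y is the line along which they close (so a half turn about z gives the same grasp; the last joint's range is limited). The gripper opens to 85 mm and grips with 20 to 120 N. Pads are 22 mm wide; open, the fingers measure 114 mm over their backs; the gripper's body (76 mm by 85 mm) begins 54 mm behind the grasp point. The pads swing forward as they close: fully open they stand 13 mm farther back than shut.
Start: joints at [1.176, 0.286, 1.577, -0, 1.279, -0.15], TCP at [0.164, 0.655, 0.239] pointing down, gripper open.
Joint ranges: [-2.77, 2.77], [-0.9, 2.22], [0.21, 2.48], [-1.53, 4.67], [0.24, 2.81], [-2.84, 2.84]. Speed limits (rad/s): [2.79, 2.79, 3.14, 3.14, 3.14, 3.14].

## Interface

Orientations are given as a unit quaternion [x, y, z, w].
In Python, from plant import ctrl gives the robot as it stands. The module is installed in compiled form; this text tells all that it offers.
- The arm moves only by the tool send_rows, never from a script. Its argument "steps" is a list of rows, each a list of 5 numbers: the shift along the tool's x, y, z in m, then the turn about the tool's z in degrees, then the opening, from -1 (shut) to 1 (fully open). A call has 1 to 12 rows; each row is the pose to reach, as a shift and turn from the pose commanded when the call began, along the tool's axes at that moment; what a row does not reach only later rows make up. A row lasts 1/10 s, in which the tool goes at most 50 mm and 8.59 degrees, less where a joint would pass 70% of its speed; a pose out of reach is approached as far as the arm can. A call with a gripper value outside its range is refused whole. The fingers move at their own pace and stop on an object; "squeeze" is the grip in N (left out, the last holds). Time passes only in rows, so rows that repeat a pose let the fingers close. It gives the time, the measured TCP pose, the force, the opening and the grip force at its end, in the units of the state.
- ctrl.get_state(): the state, without advancing time (a new reading comes with each control period).
- ctrl.read_camera(name): name is "side" or "top"; returns the picture (384x512x3 uint8, red, green, blue); there is no depth.
- ctrl.calibration(name): a dict with "intrinsics" (3x3 intrinsics, pixels), "k1" (the pictures are not rectified: a ray, as slopes to the right and down, at radius r is drawn at 1 + k1 r^2 times it, then the intrinsics apply), "extrinsics" (4x4, takes a point from world to camera coordinates). Camera axes: x right, y up, looking along -z (the intrinsics and any distortion apply to the point x, -y, -z); pixel columns grow to the right and rows downward; lengths in m; the calibration is good to about 2 mm. A picture is of the moment at which its call begins. calibration takes no time and is no camera call.
- ctrl.sign_off(): hands the job in; it is judged then, once.
The state is a dict: "time": time; "qpos": joint angles; "dq": joint speeds; "joint_efforts": joint torques, N m; "eef_pos": TCP position; "tcp_rot": TCP orientation; "contact_force": force on the tool from outside, world axes, zero at the start; "wrist_torque": the same for the moment, N m; "opening": opening from 0.0 (shut) to 1.0 (fully open); "finger_force": force on a finger pad.
Only numpy, scipy, OpenCV 4.12 (cv2) and the standard library are available. Lean on these libraries where they do the work, as an engineer would, in place of code of your own. Each camera call takes 0.05 s, during which the arm holds its last target. There are 200 camera calls.

## Task

The pressed aluminium lid lies hollow side up on the bench. Lay it gently, still hollow side up, flat on the sloping feed deck at the top of the flip chute, its short edge against the gate, and let go; do not drop it on the slope. Then press the gate pad all the way down so that the lid slides off, turns over in the chute and comes to rest hollow side down on the outfeed apron; let the gate spring back and leave the bottle, the tape and the small box beside the work where they are.

Things in the scene. Friction and masses are not known exactly. Their poses are not given: they have to be found in the camera images.
- lid: Shallow rectangular lid of polished aluminium, 62 x 48 mm, 15 mm high, walls and floor 3 mm, about 60 g, four small bosses inside. Origin at the centre of its closed outer face; x along the 62 mm side, y along the 48 mm side, z from the closed face towards the hollow side (up at the start). A half turn about z makes no difference. Can be gripped across the 48 mm.
- flip_chute: Grey sheet-metal chute fixed to the bench; origin on the bench below the foot of its feed deck, x level, the way the deck runs down. From x = -5 to 57 mm side cheeks, inside 58 mm apart, tops 154 mm up, end wall top 148 mm up. Inside, a return slope runs back below the deck to the apron and turns over what slides off the deck. The deck's head stands on two legs, 82 mm over all.
- deck (a point): Feed deck: slippery steel strip 30 mm wide (fingers pass beside it), 94 mm long, sloping 38 degrees. Point: on its surface and centre line at the lower end, 140 mm above the bench; x down the slope, y across, z out of the surface. The gate, 22 mm wide, stands 8 mm proud just past the point: a lid against it has its centre at x = -31 mm. A released lid slides down to the gate.
- gate (a joint): Sprung gate at the foot of the deck: 0 = up (closed), grows as the pad is pressed, 0.014 m = fully down; the lid is free from about 0.011 m. Needs about 2 N to start, 5 N to be fully down; springs back by itself.
- gate_pad (a point): Centre of the upper face of the gate's press pad, a black disc 26 mm across on a bent arm beside the chute, on the robot's side, 146 mm above the bench and 66 mm from the chute's centre line; moves straight down 14 mm with the gate. Pressed from above.
- apron (a point): Outfeed apron of the chute: flat plate 6 mm above the bench, 58 mm wide between 22 mm high rails, closed by an end stop. Point: on its surface, 55 mm beyond the foot of the return slope and 55 mm before the end stop; x from the end stop towards the slope, z up. A lid lying there hollow side down has its closed face 15 mm above the point.
- spray_can: Spray can standing fixed at the left front of the bench, 42 mm across, 136 mm high; origin under its centre. Behind it stands a fixed cardboard carton, 0.22 m high, from x = 0.48 m backwards and y = 0.33 to 0.65 m: the arm, which starts at the left, has to pass in front of it or above it.
- ipa_bottle: Small brown bottle with a black cap, 38 mm across, 80 mm high, standing loose on the bench between lid and chute; origin under its centre. A bystander.
- tape_roll: Roll of amber tape lying loose, 61 x 64 mm, 18 mm high; origin under its centre. A bystander.
- header_box: Small light plastic box lying loose, 42 x 62 mm, 22 mm high; origin under its centre. A bystander.

How it is judged:
On the way, in this order (a step that is already met when the one before it is completed fails the run):
1. the lid lies released and still on the feed deck against the gate, hollow side up (x of lid in the frame of deck between -0.037 and -0.026 m and y of lid in the frame of deck between -0.01 and 0.01 m and z of lid in the frame of deck between -0.003 and 0.004 m and angle between the z axis of lid and the z axis of deck, either way round below 0.12 rad and angle between lid's own z axis and vertical below 1 rad and linear speed of lid below 0.03 m/s and contact force between the fingers and lid below 0.05 N and value of joint gate below 0.004 m), for 0.2 s.
2. the gate is pressed down with the lid on the deck or on its way, nothing holding it (value of joint gate above 0.0105 m and contact force between each of the arm, the fingers and lid below 0.05 N), for 0.05 s.
At the end, for the whole second after the job is handed in: The lid rests hollow side down (within 6 degrees) on the apron, its centre within 40 mm of the apron point along it and 20 mm across, closed face 11 to 19 mm above the apron, at rest and released; the gate is up again (under 3 mm) (angle between lid's own z axis and vertical above 3.04 rad and x of lid in the frame of apron between -0.04 and 0.04 m and y of lid in the frame of apron between -0.02 and 0.02 m and z of lid in the frame of apron between 0.011 and 0.019 m and linear speed of lid below 0.02 m/s and value of joint gate below 0.003 m); the robot touches nothing.
It fails at once if the lid dropped on the feed deck or let slide from far up it (faster than 0.4 m/s within 30 mm of the deck while the gate is up) (linear speed of lid above 0.4 m/s and value of joint gate below 0.004 m and x of lid in the frame of deck between -0.09 and -0.01 m and y of lid in the frame of deck between -0.03 and 0.03 m and z of lid in the frame of deck between -0.01 and 0.03 m).
It fails at once if the alcohol bottle shoved more than 30 mm or tipped over (distance of ipa_bottle from where it was at the start of the episode above 0.03 m or angle between ipa_bottle's own z axis and vertical above 0.5 rad).
It fails at once if the roll of tape shoved more than 30 mm or tipped over (distance of tape_roll from where it was at the start of the episode above 0.03 m or angle between tape_roll's own z axis and vertical above 0.5 rad).
It fails at once if the small plastic box shoved more than 30 mm or tipped over (distance of header_box from where it was at the start of the episode above 0.03 m or angle between header_box's own z axis and vertical above 0.5 rad).
It also fails if it takes over 51 s, if anything falls off the work surface, if the arm or the gripper's body presses on something with over 40 N, if the wrist force passes 120 N, or if a joint passes its speed limit or range.

## Working session

There is one attempt and no reset: what is moved stays moved. The work goes in short steps, Python scripts to look and compute and a tool call to move; the robot and the scene stay as the last step left them, time stands still between calls to the robot, and variables do not carry over. Pictures are saved under pics/ and viewed, at most 10 in all, crops included, and the job is handed in when it is done.

Besides the shell and the picture viewer there is one more tool, called after "Call:" as name(argument=value, ...) on one line, values as JSON. send_rows: Moves the arm, as the interface text tells. Its arguments: {"type":"object","properties":{"steps":{"type":"array","items":{"type":"array","items":{"type":"number"}}},"squeeze":{"type":"number"}},"required":["steps"]}

```bash
mkdir -p pics; cat > h.py <<'E'
import numpy as np, cv2
from plant import ctrl
def snap(cam,name):
    im=ctrl.read_camera(cam); cv2.imwrite(f'pics/{name}.png',im[:,:,::-1]); return im
def ray(cam,uv):
    c=ctrl.calibration(cam);K=np.array(c['intrinsics']);E=np.array(c['extrinsics'])
    k=c['k1']; d=cv2.undistortPoints(np.array([[uv]],float),K,np.array([k,0,0,0,0.]))[0,0]
    R=E[:3,:3];return -R.T@E[:3,3], R.T@np.array([d[0],-d[1],-1])
def onz(cam,uv,z):
    o,d=ray(cam,uv);return o+d*(z-o[2])/d[2]
def proj(cam,p):
    c=ctrl.calibration(cam);K=np.array(c['intrinsics']);E=np.array(c['extrinsics'])
    q=E[:3,:3]@np.array(p)+E[:3,3];a=np.array([q[0],-q[1]])/-q[2];a=a*(1+c['k1']*(a@a))
    return K[:2,:2]@a+K[:2,2]
def two(uv1,uv2):
    (o,d),(p,e)=ray('top',uv1),ray('side',uv2)
    s=np.linalg.lstsq(np.c_[d,-e],p-o,rcond=None)[0];a,b=o+d*s[0],p+e*s[1]
    return (a+b)/2,np.linalg.norm(a-b)
E
python3 - <<'E'
from h import *
a=snap('top','t0');b=snap('side','s0')
for c in('top','side'):
    print(ctrl.calibration(c)); print(ray(c,(256,192)))
print(ctrl.get_state())
E
```

```text
{'intrinsics': array([[404.02991276,   0.        , 243.96939524],
       [  0.        , 404.02991276, 193.2103251 ],
       [  0.        ,   0.        ,   1.        ]]), 'k1': -0.032158822366317424, 'extrinsics': array([[-0.01465907, -0.99988078, -0.0048506 ,  0.02387471],
       [ 0.98055579, -0.01532484,  0.19564125, -0.52063473],
       [-0.19569227, -0.00188837,  0.98066354, -1.33925556],
       [ 0.        ,  0.        ,  0.        ,  1.        ]])}
(array([0.24877942, 0.01336421, 1.41533253]), array([ 0.19819323, -0.02793137, -0.98022189]))
{'intrinsics': array([[349.82417875,   0.        , 258.80414095],
       [  0.        , 349.82417875, 194.77563035],
       [  0.        ,   0.        ,   1.        ]]), 'k1': -0.07909279169760379, 'extrinsics': array([[ 0.95044765, -0.31088237,  0.00118938, -0.48740258],
       [ 0.19561319,  0.60100478,  0.77493789, -0.20821326],
       [-0.24162935, -0.73630524,  0.63203627, -0.86703515],
       [ 0.        ,  0.        ,  0.        ,  1.        ]])}
(array([ 0.29447876, -0.66479023,  0.70992971]), array([ 0.2355627 ,  0.74356589, -0.62589711]))
{'time': 0.1, 'qpos': array([ 1.17600735e+00,  2.87111243e-01,  1.57803266e+00,  4.05666035e-05,
        1.27863437e+00, -1.49990233e-01]), 'dq': array([-0.00097436, -0.00347475, -0.00271736, -0.00039075,  0.00044146,
        0.00092379]), 'joint_efforts': array([ 1.41221120e-03, -4.07294905e+01, -2.93700171e+01, -1.24555654e-04,
        3.42780091e-03,  7.99931513e-06]), 'eef_pos': array([0.16332224, 0.65434145, 0.2380616 ]), 'tcp_rot': array([ 1.22099727e-01,  9.92517235e-01, -1.04729879e-03, -3.12705249e-04]), 'contact_force': array([-0.20250313,  0.00996021, -0.16332276]), 'wrist_torque': array([-0.00256311, -0.03551249,  0.02393603]), 'finger_force': 0.0, 'opening': 0.9965687779302799}
```

View pics/t0.png

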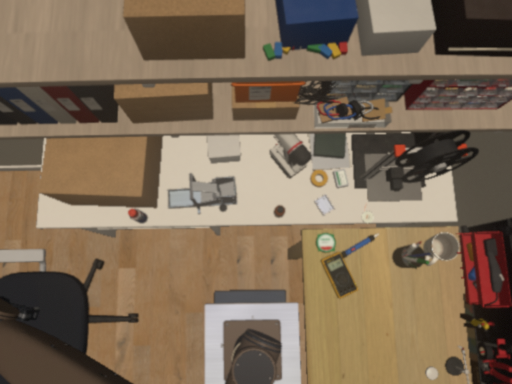

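View pics/s0.png

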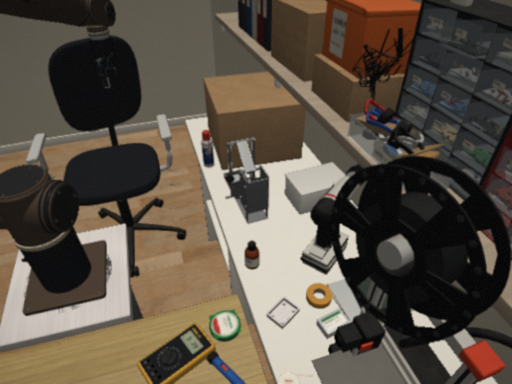

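The top view shows the lid at (324,204), bottle (279,211), tape (319,178), box (340,178) and chute (168-237,177-211). In the side view the lid is at (283,313), the bottle (252,255) and the chute around (250,180). I'll enlarge both.

```bash
python3 - <<'E'
import cv2,numpy as np
t=cv2.imread('pics/t0.png');s=cv2.imread('pics/s0.png')
a=cv2.resize(t[168:218,160:250],None,fx=8,fy=8,interpolation=cv2.INTER_CUBIC)
b=cv2.resize(s[125:225,215:290],None,fx=6,fy=6,interpolation=cv2.INTER_CUBIC)
cv2.imwrite('pics/tc.png',a)
cv2.imwrite('pics/sc.png',b)
E
```

```text
(no output)
```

View pics/tc.png

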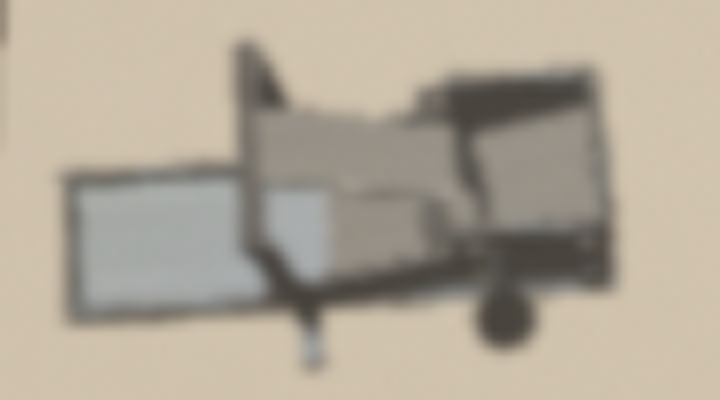

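View pics/sc.png

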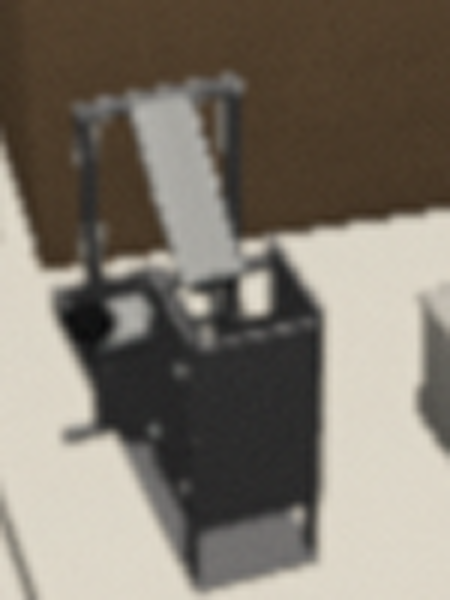

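The top crop shows the deck head crossbar at crop (248,45)-(248,250), and the deck running right to the gate at about (455,160). The chute end top is at (595,72)-(603,232), the pad at (505,320) and the apron's left corners at (68,178) and (72,320). In the side crop the deck corners are (132,100), (190,95), (187,278) and (240,265), and the pad is at (87,322).

```bash
python3 - <<'E'
from h import *
T=lambda x,y:((x+.5)/8+160-.5,(y+.5)/8+168-.5)
S=lambda x,y:((x+.5)/6+215-.5,(y+.5)/6+125-.5)
p=lambda n,v:print(n,np.round(v[0] if isinstance(v,tuple) else v,4), np.round(v[1],4) if isinstance(v,tuple) else '')
hz=.14+.094*np.sin(np.radians(38))
p('bar far top',onz('top',T(248,48),hz));p('bar near',onz('top',T(250,250),hz))
p('bar far side',onz('side',S(238,85),hz));p('bar near side',onz('side',S(80,107),hz))
p('headmid side',onz('side',S(161,97),hz));p('footmid side',onz('side',S(213,272),.14))
p('footL',onz('side',S(187,278),.14));p('footR',onz('side',S(240,265),.14))
p('end far top',onz('top',T(595,72),.152));p('end near top',onz('top',T(603,232),.152))
p('end far side',onz('side',S(320,310),.154));p('end near side',onz('side',S(200,347),.154))
p('padT',onz('top',T(505,318),.146));p('padS',onz('side',S(87,322),.146));p('pad2',two(T(505,318),S(87,322)))
p('apr far',onz('top',T(68,178),.028));p('apr near',onz('top',T(72,320),.028))
t=ctrl.read_camera('top');s=ctrl.read_camera('side')
a=cv2.resize(t[150:225,265:355],None,fx=8,fy=8,interpolation=cv2.INTER_CUBIC)[:,:,::-1]
cv2.imwrite('pics/lt.png',a)
def lid(im,x0,y0,x1,y1,cam,z,ch):
    c=im[y0:y1,x0:x1].astype(int); bg=np.median(c.reshape(-1,3),0)
    d=(np.abs(c-bg).sum(2)>35).astype(np.uint8)
    d=cv2.morphologyEx(d,cv2.MORPH_CLOSE,np.ones((3,3)))
    cs,_=cv2.findContours(d,cv2.RETR_EXTERNAL,cv2.CHAIN_APPROX_NONE)
    k=max(cs,key=cv2.contourArea); pts=k[:,0]+[x0,y0]
    w=np.array([onz(cam,q,z)[:2] for q in pts])
    r=cv2.minAreaRect((w*1000).astype(np.float32)); print(cam,'lid',r,cv2.contourArea(k))
lid(t,308,190,342,220,'top',.012,0);lid(s,258,290,308,335,'side',.012,0)
for n,c,uv,z in[('bottle','top',(279,211),.08),('bottleS','side',(252,243),.08),('tape','top',(319,178),.018),('box','top',(340,178),.022),('can','top',(133,213),.136)]:p(n,onz(c,uv,z))
E
```

```text
bar far top [0.5566 0.1807 0.1979] 
bar near [0.4767 0.179  0.1979] 
bar far side [0.5573 0.1792 0.1979] 
bar near side [0.48   0.1829 0.1979] 
headmid side [0.519  0.1798 0.1979] 
footmid side [0.5235 0.1124 0.14  ] 
footL [0.5105 0.1115 0.14  ] 
footR [0.5373 0.1139 0.14  ] 
end far top [0.556  0.0473 0.152 ] 
end near top [0.4904 0.0447 0.152 ] 
end far side [0.5548 0.0502 0.154 ] 
end near side [0.4958 0.0406 0.154 ] 
padT [0.4574 0.0842 0.146 ] 
padS [0.4555 0.0844 0.146 ] 
pad2 [0.4564 0.0843 0.1462] 0.0018
apr far [0.542  0.2826 0.028 ] 
apr near [0.4787 0.2795 0.028 ] 
top lid ((484.2044677734375, -265.002197265625), (63.74802017211914, 55.81844711303711), 29.67146873474121) 220.0
side lid ((482.6685791015625, -266.34149169921875), (69.90238189697266, 54.364498138427734), 29.922943115234375) 609.0
bottle [ 0.4528 -0.1002  0.08  ] 
bottleS [ 0.4616 -0.1028  0.08  ] 
tape [ 0.5786 -0.2514  0.018 ] 
box [ 0.5765 -0.3252  0.022 ] 
can [0.4449 0.3729 0.136 ]
```

View pics/lt.png

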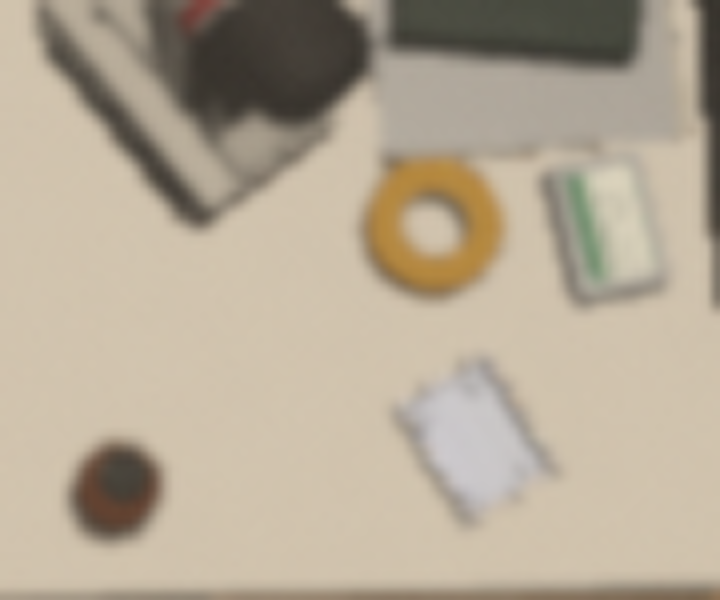

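The lid's long side shows at about (400,410)-(470,520) in the crop, so its long axis is about 30° from world x at (0.484,-0.265). Tape is at (432,225) and box at (605,235), both clear of the fingers. First move goes past the carton.

Call:
send_rows(steps=[[-0.388,-0.372,-0.031,90,1],[-0.388,-0.372,-0.031,90,1],[-0.388,-0.372,-0.031,90,1],[-0.388,-0.372,-0.031,90,1],[-0.388,-0.372,-0.031,90,1],[-0.388,-0.372,-0.031,90,1],[-0.388,-0.372,-0.031,90,1],[-0.388,-0.372,-0.031,90,1],[-0.388,-0.372,-0.031,90,1],[-0.388,-0.372,-0.031,90,1],[-0.388,-0.372,-0.031,90,1],[-0.388,-0.372,-0.031,90,1]], squeeze=25)

```text
time: 1.4
eef_pos: [0.4519, 0.1965, 0.2707]
tcp_rot: [0.79, 0.613, 0.0, 0.001]
contact_force: [-0.3, 0.5, -0.6]
opening: 1.001
finger_force: 0.0
```

```bash
cat >> h.py <<'E'
from scipy.spatial.transform import Rotation as Ro
def go(p,yang=None):
    s=ctrl.get_state();R=Ro.from_quat(s['tcp_rot']).as_matrix()
    y=np.degrees(np.arctan2(R[1,1],R[0,1]))
    print('at',np.round(s['eef_pos'],4),'yang',round(y,2),'F',np.round(s['contact_force'],2),'open',round(s['opening'],3),'t',round(s['time'],2))
    print('shift',np.round(R.T@(np.array(p)-s['eef_pos']),4),'turn',None if yang is None else round(-((yang-y+180)%360-180),2))
E
python3 -c "
from h import *
go([.484,-.265,.12],-60)"
```

```text
at [0.4519 0.1965 0.2707] yang -14.42 F [-0.28  0.45 -0.64] open 1.001 t 1.4
shift [-0.4388  0.1457  0.1512] turn 45.58
```

Call:
send_rows(steps=[[-0.439,0.146,0,45.6,1],[-0.439,0.146,0,45.6,1],[-0.439,0.146,0,45.6,1],[-0.439,0.146,0,45.6,1],[-0.439,0.146,0,45.6,1],[-0.439,0.146,0,45.6,1],[-0.439,0.146,0,45.6,1],[-0.439,0.146,0,45.6,1],[-0.439,0.146,0.02,45.6,1],[-0.439,0.146,0.07,45.6,1],[-0.439,0.146,0.12,45.6,1],[-0.439,0.146,0.165,45.6,1]])

```text
time: 2.6
eef_pos: [0.4853, -0.2615, 0.1054]
tcp_rot: [0.965, 0.262, 0.0, 0.0]
contact_force: [-0.3, -0.7, -0.6]
opening: 0.997
finger_force: 0.0
```

Call:
send_rows(steps=[[0,0,0.03,0,1],[0,0,0.03,0,1]])

```text
time: 2.8
eef_pos: [0.4817, -0.2578, 0.0711]
tcp_rot: [0.965, 0.262, -0.004, -0.005]
contact_force: [-0.0, 0.7, 0.2]
opening: 0.997
finger_force: 0.0
```

```bash
python3 -c "
from h import *
t=snap('top','x');s=snap('side','y')
a=cv2.resize(t[170:230,295:355],None,fx=6,fy=6,interpolation=cv2.INTER_CUBIC)
b=cv2.resize(s[270:340,250:320],(360,360),interpolation=cv2.INTER_CUBIC)
cv2.imwrite('pics/c2.png',np.hstack([a,b])[:,:,::-1])
go([.484,-.265,.012],-60)"
```

```text
at [ 0.4855 -0.2609  0.0772] yang -59.57 F [1.21 0.56 0.94] open 0.999 t 2.9
shift [-0.0034  0.0028  0.0652] turn 0.43
```

View pics/c2.png

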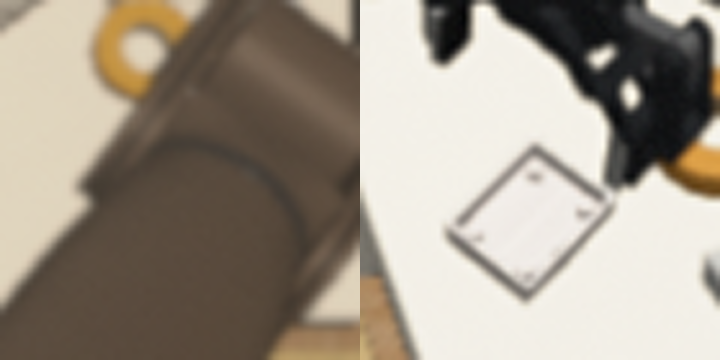

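The side crop shows the lid clear of the fingers, with corners at about (535,147), (613,203), (527,295) and (450,230). The top view is hidden by the arm.

```bash
python3 -c "
from h import *
P=[onz('side',((x-360+.5)/(360/70)+249.5,(y+.5)/(360/70)+269.5),.012)[:2] for x,y in[(535,147),(613,203),(527,295),(450,230)]]
P=np.array(P);print(P.round(4),P.mean(0))
for i in range(4):
  e=P[(i+1)%4]-P[i];print(np.linalg.norm(e),np.degrees(np.arctan2(e[1],e[0])))
go([.484,-.265,.012],-60)"
```

```text
[[ 0.4978 -0.2319]
 [ 0.52   -0.2699]
 [ 0.468  -0.2997]
 [ 0.4473 -0.2601]] [ 0.48326631 -0.26540913]
0.04403723233066895 -59.70508883462273
0.05994361649446256 -150.17420324967648
0.04475945910579764 117.58380063054398
0.05783617078364145 29.142782402908548
at [ 0.4855 -0.2609  0.0772] yang -59.57 F [1.21 0.56 0.94] open 0.999 t 2.9
shift [-0.0034  0.0028  0.0652] turn 0.43
```

Call:
send_rows(steps=[[-0.003,0.003,0.025,0.4,1],[-0.003,0.003,0.045,0.4,1],[-0.003,0.003,0.055,0.4,1],[-0.003,0.003,0.061,0.4,1],[-0.003,0.003,0.061,0.4,1]])

```text
time: 3.4
eef_pos: [0.4847, -0.2657, 0.0168]
tcp_rot: [0.966, 0.259, 0.0, 0.001]
contact_force: [-0.1, 0.5, -0.4]
opening: 0.998
finger_force: 0.0
```

```bash
python3 -c "
from h import *
go([.4838,-.265,.010],-60)"
```

```text
at [ 0.4847 -0.2657  0.0168] yang -60.01 F [-0.15  0.54 -0.4 ] open 0.998 t 3.4
shift [-0.0004 -0.0011  0.0068] turn -0.01
```

Call:
send_rows(steps=[[0,-0.001,0.004,0,1],[0,-0.001,0.004,0,0.4],[0,-0.001,0.004,0,0.3],[0,-0.001,0.004,0,0.3]])

```text
time: 3.8
eef_pos: [0.4837, -0.2648, 0.0123]
tcp_rot: [0.966, 0.259, 0.0, 0.0]
contact_force: [-0.5, 0.7, -0.4]
opening: 0.652
finger_force: 0.0
```

Call:
send_rows(steps=[[0,0,0.002,0,0.3],[0,0,0.002,0,0.3]])

```text
time: 4.0
eef_pos: [0.4834, -0.2645, 0.0097]
tcp_rot: [0.966, 0.259, -0.0, -0.0]
contact_force: [0.3, -0.0, -0.6]
opening: 0.652
finger_force: 0.0
```

Call:
send_rows(steps=[[0,0,0,0,0],[0,0,0,0,-0.1],[0,0,0,0,-0.2],[0,0,0,0,-0.3],[0,0,0,0,-0.3],[0,0,0,0,-0.3],[0,0,0,0,-0.3]], squeeze=25)

```text
time: 4.7
eef_pos: [0.4835, -0.2646, 0.0099]
tcp_rot: [0.966, 0.259, -0.0, -0.0]
contact_force: [-0.1, -0.4, -0.3]
opening: 0.55
finger_force: 25.9
```

Call:
send_rows(steps=[[0,0,-0.01,0,-0.3],[0,0,-0.04,0,-0.3],[0,0,-0.08,0,-0.3],[0,0,-0.13,0,-0.3],[0,0,-0.18,0,-0.3],[0,0,-0.23,0,-0.3],[0,0,-0.26,0,-0.3],[0,0,-0.26,0,-0.3]])

```text
time: 5.5
eef_pos: [0.4857, -0.2662, 0.2777]
tcp_rot: [0.966, 0.259, 0.004, 0.005]
contact_force: [-0.1, -0.7, -0.2]
opening: 0.552
finger_force: 26.2
```

```bash
python3 -c "
from h import *
go([.5199,.134,.26],3)"
```

```text
at [ 0.4857 -0.2662  0.2777] yang -60.02 F [-0.13 -0.74 -0.21] open 0.552 t 5.5
shift [ 0.2296 -0.3298  0.0147] turn -63.02
```

Call:
send_rows(steps=[[0.226,-0.327,0.015,-63,-0.3],[0.226,-0.327,0.015,-63,-0.3],[0.226,-0.327,0.015,-63,-0.3],[0.226,-0.327,0.015,-63,-0.3],[0.226,-0.327,0.015,-63,-0.3],[0.226,-0.327,0.015,-63,-0.3],[0.226,-0.327,0.015,-63,-0.3],[0.226,-0.327,0.015,-63,-0.3],[0.226,-0.327,0.015,-63,-0.3],[0.226,-0.327,0.015,-63,-0.3],[0.226,-0.327,0.015,-63,-0.3],[0.226,-0.327,0.015,-63,-0.3]])

```text
time: 6.7
eef_pos: [0.5158, 0.1303, 0.2545]
tcp_rot: [0.689, 0.724, -0.0, -0.0]
contact_force: [1.1, -0.2, -1.3]
opening: 0.552
finger_force: 26.3
```

```bash
python3 -c "
from h import *
go([.5203,.1285,.200],3)"
```

```text
at [0.5158 0.1303 0.2545] yang 2.85 F [ 1.09 -0.19 -1.28] open 0.552 t 6.7
shift [-0.002   0.0044  0.0545] turn -0.15
```

Call:
send_rows(steps=[[-0.002,0.004,0.03,0,-0.3],[-0.002,0.004,0.045,0,-0.3],[-0.002,0.004,0.054,0,-0.3],[-0.002,0.004,0.054,0,-0.3],[-0.002,0.004,0.054,0,-0.3]])

```text
time: 7.2
eef_pos: [0.5203, 0.1296, 0.2014]
tcp_rot: [0.689, 0.725, 0.0, 0.0]
contact_force: [1.4, -0.3, -1.1]
opening: 0.556
finger_force: 26.3
```

```bash
python3 -c "
from h import *
s=snap('side','y2')
b=cv2.resize(s[100:200,200:300],(600,600),interpolation=cv2.INTER_CUBIC)
cv2.imwrite('pics/c3.png',b[:,:,::-1])
go([.5203,.1285,.180],3)"
```

```text
at [0.5206 0.1297 0.2019] yang 2.96 F [ 0.85 -0.77 -0.46] open 0.554 t 7.25
shift [-0.0012 -0.0004  0.0219] turn -0.04
```

View pics/c3.png

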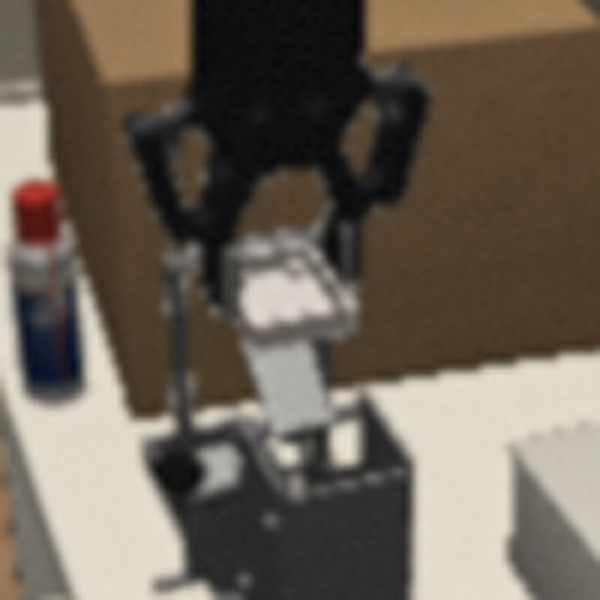

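The lid is held level just above the deck, front edge at (243-350,328), centred over the strip. I'll lower gradually with the force watched.

Call:
send_rows(steps=[[-0.001,0,0.006,0,-0.3],[-0.001,0,0.01,0,-0.3],[-0.001,0,0.013,0,-0.3],[-0.001,0,0.016,0,-0.3]], squeeze=20)

```text
time: 7.65
eef_pos: [0.5208, 0.1281, 0.1859]
tcp_rot: [0.688, 0.725, 0.0, 0.001]
contact_force: [-1.2, -4.4, 3.8]
opening: 0.549
finger_force: 28.0
```

Call:
send_rows(steps=[[0,0,0.003,0,-0.3],[0,0,0.006,0,-0.3],[0,0,0.006,0,-0.3]])

```text
time: 7.95
eef_pos: [0.5203, 0.1286, 0.1788]
tcp_rot: [0.689, 0.725, 0.0, 0.0]
contact_force: [1.1, -3.5, 3.3]
opening: 0.556
finger_force: 29.8
```

Call:
send_rows(steps=[[0,0,0.002,0,-0.3],[0,0,0.004,0,-0.3],[0,0,0.004,0,-0.3]])

```text
time: 8.25
eef_pos: [0.5201, 0.1289, 0.1747]
tcp_rot: [0.689, 0.725, 0.0, -0.0]
contact_force: [0.0, -2.8, 3.6]
opening: 0.555
finger_force: 30.9
```

Call:
send_rows(steps=[[0,0,0.002,0,-0.3],[0,0,0.002,0,-0.3]])

```text
time: 8.45
eef_pos: [0.52, 0.1289, 0.1727]
tcp_rot: [0.689, 0.725, -0.0, -0.0]
contact_force: [0.6, -2.5, 3.3]
opening: 0.557
finger_force: 31.5
```

```bash
python3 -c "
from h import *
s=snap('side','y3')
b=cv2.resize(s[100:200,200:300],(600,600),interpolation=cv2.INTER_CUBIC)
cv2.imwrite('pics/c4.png',b[:,:,::-1])
go([.5203,.1285,.170],3)"
```

```text
at [0.52   0.1289 0.1727] yang 2.98 F [ 0.93 -1.93  3.09] open 0.552 t 8.5
shift [-0.0004  0.0003  0.0027] turn -0.02
```

View pics/c4.png

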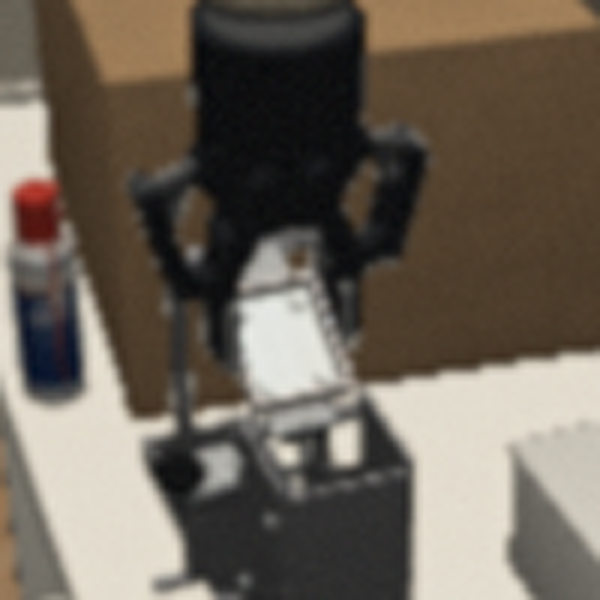

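The lid is tilted and nearly flat on the deck, its lower edge at about (255-355,405) and the deck foot visible below at row 425. I'll keep lowering until the force jumps.

Call:
send_rows(steps=[[0,0,0.001,0,-0.3],[0,0,0.001,0,-0.3]])

```text
time: 8.7
eef_pos: [0.52, 0.1288, 0.1719]
tcp_rot: [0.689, 0.725, -0.0, -0.0]
contact_force: [0.3, -2.7, 3.4]
opening: 0.552
finger_force: 31.8
```

Call:
send_rows(steps=[[0,0,0.001,0,-0.3],[0,0,0.001,0,-0.3]])

```text
time: 8.9
eef_pos: [0.5201, 0.1288, 0.1709]
tcp_rot: [0.689, 0.725, 0.0, -0.0]
contact_force: [0.2, -2.8, 3.2]
opening: 0.55
finger_force: 32.0
```

Call:
send_rows(steps=[[0,0,0.001,0,-0.3],[0,0,0.001,0,-0.3]])

```text
time: 9.1
eef_pos: [0.5201, 0.1288, 0.1698]
tcp_rot: [0.689, 0.725, -0.0, 0.0]
contact_force: [0.3, -2.6, 3.7]
opening: 0.554
finger_force: 32.3
```

Call:
send_rows(steps=[[0,0,0.001,0,-0.3],[0,0,0.001,0,-0.3]])

```text
time: 9.3
eef_pos: [0.5201, 0.1288, 0.1688]
tcp_rot: [0.689, 0.725, 0.0, 0.0]
contact_force: [0.8, -3.2, 4.0]
opening: 0.56
finger_force: 32.7
```

Call:
send_rows(steps=[[0,0,0.001,0,-0.3],[0,0,0.001,0,-0.3]])

```text
time: 9.5
eef_pos: [0.5201, 0.1287, 0.1678]
tcp_rot: [0.689, 0.725, 0.0, 0.0]
contact_force: [-0.2, -3.1, 4.4]
opening: 0.556
finger_force: 33.0
```

```bash
python3 -c "
from h import *
s=snap('side','y4')
b=cv2.resize(s[130:180,225:275],(600,600),interpolation=cv2.INTER_CUBIC)
cv2.imwrite('pics/c5.png',b[:,:,::-1])
go([.5203,.1285,.170],3)"
```

```text
at [0.5201 0.1287 0.1678] yang 2.97 F [ 0.74 -3.21  3.69] open 0.557 t 9.55
shift [-0.0003  0.0002 -0.0022] turn -0.03
```

View pics/c5.png

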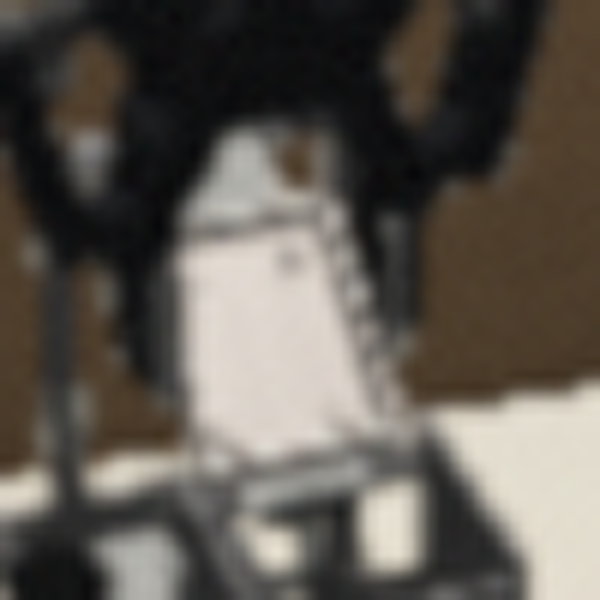

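The lid is tilted, rim lower corners at about (195,465) and (405,432), upper far corner about (335,195). I'll cast these onto the lid's side planes to get the tilt.

```bash
python3 -c "
from h import *
d=np.array([.052,-.9986,0]);n=np.array([.9986,.052,0]);D=np.array([.5208,.105,.14])
def pl(px,off):
    o,r=ray('side',((px[0]+.5)/12+224.5,(px[1]+.5)/12+129.5))
    q=o+r*((D-o)@n+off)/(r@n); return (q-D)@d,q[2]
for nm,px,off in[('far up',(335,195),.024),('far low',(405,432),.024),('near up',(180,243),-.024),('near low',(195,465),-.024),('in fu',(318,222),.021),('in fl',(380,425),.021),('foot R',(375,470),.015),('foot L',(245,498),-.015)]:
    print(nm,np.round(pl(px,off),4))
c,s=np.cos(np.radians(38)),np.sin(np.radians(38))
for a in(-.031-.036,.031-.036):
  x,z=a*c+.015*s,.14-a*s+.015*c
  print('flat',round(x,4),round(z,4),[np.round((proj('side',D+d*x+n*o+[0,0,z-.14])-[224.5,129.5])*12-.5) for o in(-.024,.024)])
"
```

```text
far up [-0.043   0.1943]
far low [0.0029 0.1563]
near up [-0.013   0.2092]
near low [-0.008   0.1519]
in fu [-0.0467  0.1854]
in fl [-0.0056  0.1536]
foot R [0.0069 0.1504]
foot L [0.001  0.1461]
flat -0.0436 0.1931 [array([140., 237.]), array([334., 198.])]
flat 0.0053 0.1549 [array([213., 485.]), array([409., 442.])]
```

Tilt is about 39°, so the lid lies flat, its lower edge 5 mm or so from the gate. Releasing.

Call:
send_rows(steps=[[0,0,0,0,0.14],[0,0,0,0,0.2],[0,0,0,0,0.3],[0,0,0,0,0.4],[0,0,0,0,0.4],[0,0,0,0,0.4]])

```text
time: 10.15
eef_pos: [0.52, 0.1289, 0.1678]
tcp_rot: [0.689, 0.725, -0.0, -0.0]
contact_force: [-0.1, -0.1, -0.3]
opening: 0.698
finger_force: 0.0
```

```bash
python3 -c "
from h import *
s=snap('side','y5')
b=cv2.resize(s[130:180,225:275],(500,500),interpolation=cv2.INTER_CUBIC)
cv2.imwrite('pics/c6.png',b[:,:,::-1])
go([.5203,.1285,.26],3)"
```

```text
at [0.52   0.1288 0.1679] yang 2.97 F [ 0.21 -0.19  0.28] open 0.702 t 10.2
shift [-0.0004  0.0002 -0.0921] turn -0.03
```

View pics/c6.png

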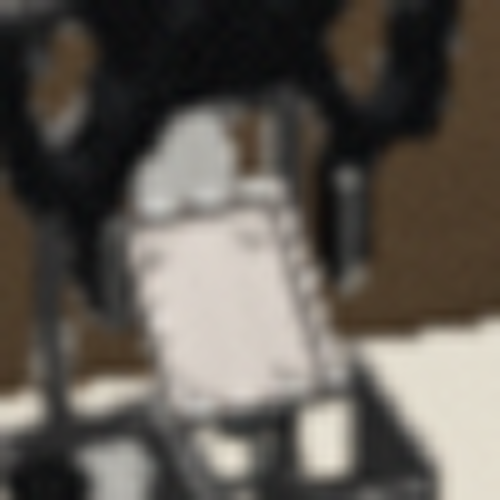

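The lid sits flat against the gate, lower edge at (170-340,400), with both fingers clear. Lifting off, then moving over the pad with the closing line turned along y.

Call:
send_rows(steps=[[0,0,-0.01,0,0.4],[0,0,-0.03,0,0.4],[0,0,-0.06,0,0.4],[0,0,-0.092,0,0.4],[0,0,-0.092,0,0.4]])

```text
time: 10.7
eef_pos: [0.5229, 0.129, 0.2669]
tcp_rot: [0.688, 0.725, 0.004, 0.004]
contact_force: [0.3, 0.1, 1.7]
opening: 0.699
finger_force: 0.0
```

```bash
python3 -c "
from h import *
go([.4565,.0843,.24],93)"
```

```text
at [0.5229 0.129  0.2669] yang 2.98 F [0.29 0.13 1.67] open 0.699 t 10.7
shift [-0.0412 -0.069   0.0261] turn -90.02
```

Call:
send_rows(steps=[[-0.041,-0.067,0,-90,-1],[-0.041,-0.067,0,-90,-1],[-0.041,-0.067,0,-90,-1],[-0.041,-0.067,0,-90,-1],[-0.041,-0.067,0,-90,-1],[-0.041,-0.067,0,-90,-1],[-0.041,-0.067,0,-90,-1],[-0.041,-0.067,0,-90,-1],[-0.041,-0.067,0.02,-90,-1],[-0.041,-0.067,0.02,-90,-1],[-0.041,-0.067,0.02,-90,-1],[-0.041,-0.067,0.02,-90,-1]])

```text
time: 11.9
eef_pos: [0.455, 0.0844, 0.2396]
tcp_rot: [-0.026, 1.0, 0.0, -0.0]
contact_force: [0.5, 0.2, 0.5]
opening: -0.002
finger_force: 0.0
```

```bash
python3 -c "
from h import *
s=snap('side','y6')
b=cv2.resize(s[110:190,210:290],(480,480),interpolation=cv2.INTER_CUBIC)
cv2.imwrite('pics/c7.png',b[:,:,::-1])
go([.4565,.0843,.165],93)"
```

```text
at [0.4551 0.0844 0.2398] yang 92.89 F [ 0.35 -0.08 -0.41] open 0.001 t 11.95
shift [-0.0014 -0.0001  0.0748] turn -0.11
```

View pics/c7.png

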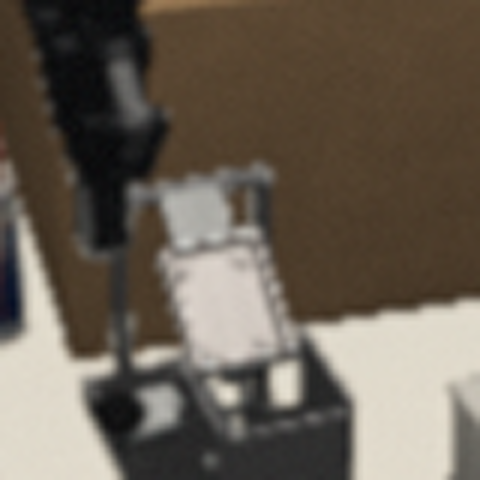

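The lid sits squarely against the gate and the shut fingers are above the pad at (115,410). I have already viewed 11 pictures, one over the limit of 10, so everything after this goes by numbers only. Descending to press.

Call:
send_rows(steps=[[-0.001,0,0.03,0,-1],[-0.001,0,0.06,0,-1],[-0.001,0,0.075,0,-1],[-0.001,0,0.079,0,-1],[-0.001,0,0.079,0,-1]])

```text
time: 12.45
eef_pos: [0.4561, 0.0844, 0.1607]
tcp_rot: [-0.026, 1.0, 0.0, -0.0]
contact_force: [-0.3, -0.1, 0.2]
opening: 0.003
finger_force: 0.0
```

Call:
send_rows(steps=[[0,0,0.005,0,-1],[0,0,0.01,0,-1],[0,0,0.01,0,-1]])

```text
time: 12.75
eef_pos: [0.4567, 0.0844, 0.1513]
tcp_rot: [-0.026, 1.0, -0.0, 0.001]
contact_force: [0.4, 0.3, 1.8]
opening: 0.001
finger_force: 0.8
```

Call:
send_rows(steps=[[0,0,0.012,0,-1],[0,0,0.014,0,-1],[0,0,0.014,0,-1],[0,0,0.014,0,-1],[0,0,0.014,0,-1],[0,0,0.014,0,-1]])

```text
time: 13.35
eef_pos: [0.4581, 0.0844, 0.1399]
tcp_rot: [-0.026, 1.0, -0.0, 0.002]
contact_force: [-2.0, 0.3, 14.5]
opening: 0.002
finger_force: 7.0
```

Fully down (force up to 14.5 N against the stop). Release and retract.

Call:
send_rows(steps=[[0,0,-0.005,0,-1],[0,0,-0.02,0,-1],[0,0,-0.06,0,-1],[0,0,-0.1,0,-1],[0,0,-0.13,0,-1],[0.06,0,-0.13,0,-1],[0.06,0,-0.13,0,-1],[0.06,0,-0.13,0,-1]])

```text
time: 14.15
eef_pos: [0.3951, 0.0814, 0.2658]
tcp_rot: [-0.026, 1.0, 0.0, -0.0]
contact_force: [0.8, -0.7, 0.5]
opening: -0.001
finger_force: 0.0
```

```bash
python3 - <<'E'
from h import *
go([.4,.08,.27])
a=cv2.imread('pics/t0.png')[:,:,::-1].astype(int);b=snap('top','t9').astype(int)
s0=cv2.imread('pics/s0.png')[:,:,::-1].astype(int);s=snap('side','s9').astype(int)
print('apron strip row 199 before',a[190:208:3,168:200:2].mean(2).round().astype(int).tolist())
print('after',b[190:208:3,168:200:2].mean(2).round().astype(int).tolist())
def diff(p,q,x0,y0,x1,y1):
    m=(np.abs(p-q).sum(2)>45)[y0:y1,x0:x1].astype(np.uint8)
    n,_,st,c=cv2.connectedComponentsWithStats(m)
    for i in range(1,n):
        if st[i,4]>8: print(st[i]+[x0,y0,0,0,0],(c[i]+[x0,y0]).round(1))
print('top');diff(a,b,160,160,250,222);print('side');diff(s0,s,215,110,300,230)
# lid on apron expected pixels
D=np.array([.5208,.105,0]);d=np.array([.052,-.9986,0])
for x in(-.17,-.12,-.07): print(x,proj('top',D+d*x+[0,0,.021]).round(1))
for nm,x0,y0,x1,y1 in[('lidspot',312,192,338,218),('bottle',270,203,288,220),('tape',308,166,330,190),('box',332,166,350,190)]:
    print(nm,np.abs(a-b)[y0:y1,x0:x1].sum(2).mean().round(1))
E
```

```text
at [0.3951 0.0814 0.2658] yang 92.97 F [ 0.82 -0.72  0.48] open -0.001 t 14.15
shift [-0.0049 -0.0017 -0.0042] turn None
apron strip row 199 before [[129, 116, 114, 114, 119, 129, 129, 133, 131, 137, 135, 112, 122, 140, 138, 138], [129, 157, 168, 168, 169, 169, 169, 169, 169, 169, 166, 124, 121, 166, 171, 172], [130, 147, 165, 166, 166, 167, 167, 167, 168, 169, 164, 121, 118, 166, 171, 172], [137, 148, 166, 168, 167, 168, 168, 167, 168, 169, 166, 125, 81, 105, 161, 172], [135, 143, 170, 170, 170, 170, 171, 170, 170, 171, 171, 170, 136, 73, 100, 146], [134, 133, 156, 153, 154, 156, 153, 152, 153, 146, 138, 129, 115, 82, 71, 66]]
after [[134, 122, 155, 152, 136, 136, 128, 133, 139, 145, 140, 116, 114, 112, 119, 129], [134, 162, 203, 208, 207, 207, 208, 210, 209, 208, 175, 117, 80, 68, 74, 65], [137, 169, 206, 206, 207, 208, 208, 208, 209, 205, 165, 111, 78, 71, 77, 67], [141, 172, 207, 207, 207, 208, 209, 209, 210, 202, 152, 109, 77, 75, 75, 72], [143, 177, 204, 206, 209, 211, 211, 212, 211, 206, 156, 104, 77, 80, 74, 77], [139, 133, 155, 150, 147, 150, 138, 136, 141, 144, 124, 90, 76, 83, 73, 86]]
top
[169 190  19  16 235] [178.2 197.3]
[ 187  190   58   32 1420] [215.2 207.6]
side
[227 171  13  12  91] [234.3 175.6]
-0.17 [170.5 198.5]
-0.12 [184.7 197.6]
-0.07 [198.8 196.7]
lidspot 44.6
bottle 18.5
tape 22.0
box 23.6
```

Call:
send_rows(steps=[[0,-0.05,-0.03,0,-1],[0,-0.1,-0.03,0,-1],[0,-0.15,-0.03,0,-1],[0,-0.2,-0.03,0,-1],[0,-0.25,-0.03,0,-1],[0,-0.25,-0.03,0,-1],[0,-0.25,-0.03,0,-1]])

```text
time: 14.95
eef_pos: [0.4097, -0.17, 0.2962]
tcp_rot: [-0.024, 1.0, 0.001, -0.001]
contact_force: [-0.4, 0.0, 0.5]
opening: 0.005
finger_force: 0.0
```

```bash
python3 - <<'E'
from h import *
go([.4,.08,.27])
a=cv2.imread('pics/t0.png')[:,:,::-1].astype(int);b=snap('top','ta').astype(int)
s0=cv2.imread('pics/s0.png')[:,:,::-1].astype(int);s=snap('side','sa').astype(int)
def diff(p,q,x0,y0,x1,y1):
    m=(np.abs(p-q).sum(2)>45)[y0:y1,x0:x1].astype(np.uint8)
    n,_,st,c=cv2.connectedComponentsWithStats(m)
    for i in range(1,n):
        if st[i,4]>5: print(st[i]+[x0,y0,0,0,0],(c[i]+[x0,y0]).round(1))
print('top');diff(a,b,160,160,250,215);print('side');diff(s0,s,215,110,300,230)
print('lid now',b[189:208:2,168:192].mean(2).round().astype(int).tolist())
print('lid t0 row',a[204,308:342].mean(1).round().astype(int).tolist())
print('pad top',b[205:212,219:228].mean(2).round().astype(int).tolist(),a[205:212,219:228].mean(2).round().astype(int).tolist())
for z in(.146,.132): print('pad',z,proj('side',[.4564,.0843,z]),proj('top',[.4564,.0843,z]))
m=lambda q:[(np.argwhere(q[170:190,222:238].sum(2)<90).mean(0)+[170,222]).round(2)]
print('dark pad centroid side',m(s0),m(s))
E
```

```text
at [ 0.4097 -0.17    0.2962] yang 92.78 F [-0.36  0.02  0.48] open 0.005 t 14.95
shift [-0.0024  0.2501  0.0265] turn None
top
[169 189  20  16 255] [178.4 197.1]
side
[ 215  110   40   91 2207] [234.5 147.5]
lid now [[165, 154, 150, 153, 158, 157, 153, 148, 147, 150, 150, 144, 141, 140, 139, 134, 127, 126, 126, 125, 123, 119, 117, 124], [137, 124, 143, 174, 200, 204, 201, 193, 183, 184, 185, 179, 176, 179, 179, 183, 189, 188, 186, 185, 173, 150, 126, 119], [139, 138, 167, 191, 209, 215, 214, 214, 215, 214, 215, 215, 215, 215, 216, 217, 217, 217, 216, 210, 182, 144, 126, 119], [137, 132, 170, 200, 212, 213, 213, 214, 213, 214, 213, 215, 215, 216, 215, 216, 217, 217, 216, 207, 181, 147, 127, 118], [145, 136, 177, 208, 215, 215, 215, 215, 215, 216, 217, 216, 217, 216, 217, 217, 216, 216, 211, 191, 166, 147, 127, 114], [148, 137, 178, 208, 215, 215, 215, 215, 215, 215, 215, 216, 216, 216, 216, 216, 216, 217, 209, 182, 161, 157, 134, 104], [148, 144, 182, 210, 216, 217, 217, 217, 217, 218, 218, 217, 218, 217, 217, 217, 218, 218, 214, 186, 167, 178, 178, 159], [148, 140, 167, 186, 187, 18
[... 632 characters left out ...]
4, 74, 83, 117, 169], [144, 94, 75, 74, 74, 76, 84, 119, 170], [160, 110, 81, 75, 77, 80, 98, 140, 182], [179, 140, 106, 91, 91, 103, 129, 169, 197], [198, 177, 153, 137, 138, 152, 170, 190, 203]] [[132, 99, 76, 69, 68, 73, 90, 120, 148], [136, 92, 70, 68, 67, 69, 79, 113, 156], [130, 85, 69, 68, 68, 69, 77, 109, 157], [135, 88, 68, 68, 68, 70, 78, 110, 158], [149, 101, 75, 69, 69, 74, 91, 129, 168], [166, 130, 97, 84, 84, 96, 119, 156, 182], [183, 164, 142, 127, 128, 141, 157, 177, 189]]
pad 0.146 [229.40552588 178.21455797] [222.65929086 207.61444068]
pad 0.132 [229.66900705 182.33398335] [222.9056279  208.31381733]
dark pad centroid side [array([178.65, 229.15])] [array([178.49, 231.78])]
```

The top view shows the lid as one uniform bright face with no dark rim outline, about 22 mm from the apron point and within 2 mm across. The pad looks back in its starting position, and the tape, box and bottle are unmoved.

```bash
python3 -c "
from plant import ctrl
print(ctrl.sign_off())"
```

```text
the job is handed in; nothing more can be done
None
```

The job is handed in at about 15 s of the 51 s allowed, but the sign-off returned no verdict: by the camera numbers the lid lies hollow side down on the apron, the gate is back up and the bottle, tape and box are unmoved; I viewed 11 pictures, one over the limit of 10.

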